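# Open the latched sliding hatch of a trainer case

### The job

Open the sliding hatch of the electronics trainer case: gently press the round release button until the T-handle pops up, turn the popped-up handle clockwise (seen from above) until you feel it come up against its springy stop, without forcing it, then use it to slide the hatch fully open towards the end of the case with the recessed circuit panel, and let go. Leave the handle up and turned, and leave everything else on the bench where it is.

Things in the scene. Friction and masses are not known exactly. Their poses are not given: they have to be found in the camera images.
- case: the black, aluminium-edged open-topped trainer case, fixed to the bench, 260 mm (its x) by 400 mm (its y) by 150 mm high over its two guide rails. Origin: centre of its underside; z up. The hatch covers its -y part; its +y part is open and shows a recessed white circuit panel 55 mm above the underside. The case may stand turned by up to 0.3 rad
- hatch_top (a point): point on the hatch's upper face, on the T-handle's turning axis. The hatch is a flat aluminium plate, 230 mm (x) by 195 mm (y), 8 mm thick, whose upper face is 148 mm above the bench; axes as the case's. It reaches from 120 mm on the -y side of this point to 75 mm on its +y side and slides towards the case's +y
- release_top (a point): centre of the top of the round steel release button, 19 mm across in a dark collar, standing 8 mm proud of the hatch, 85 mm from the handle's axis on the case's -y side. Pressed straight down it meets a spring that rises to about 5 to 6 N; the handle is let go after about 4 to 5 mm, the button bottoms hard at 7 mm (more than 20 N would damage it) and springs back when let go
- t_bar (a point): centre of the bright steel bar of the T-handle: 70 mm long (its y), 16 mm wide (its x), 20 mm high, at the start sunk flush in its slot (3 mm clear each side) with its length along the case's y, so that it can neither be gripped nor turned. Popped up, it stands with its underside 5 mm and its top 25 mm above the hatch. It turns with the handle about the vertical through this point
- t_pop (a joint): height to which the handle has popped up: 0 sunk, 0.025 m fully up (a spring of about 8 to 10 N drives it and holds it up; it turns freely of its slot only when up)
- t_turn (a joint): clockwise turn of the handle seen from above: 0 as stowed. Turning takes about 0.12 N m; somewhere between 0.95 and 1.35 rad (it differs from case to case and cannot be seen) it meets a springy stop which adds about 4 N m per rad; more than about 0.6 N m against the stop would strain it. The latch bolt under the hatch is clear of its keeper from about 0.85 rad
- hatch_slide (a joint): how far the hatch has slid open along the case's +y: 0 shut, 0.100 m fully open at its end stop. It drags with about 4 N
- t_handle: the turning part of the T-handle (bar, shaft, bolt and stop lug); origin on its axis at the top of the bar, axes as t_bar
- hatch: the hatch with all it carries (the handle's springy stop too, hidden under it); origin and axes as hatch_top
- release: the release button; origin on its axis at the height of the hatch's upper face
- module: bystander: loose grey plug-in module, 50 x 35 x 20 mm, lying on the recessed panel inside the case, clear below the sliding hatch; origin at the centre of its underside
- meter: bystander: orange multimeter lying on its back, 190 x 88 x 37 mm; origin at the centre of its underside, x along its length
- driver: bystander: screwdriver lying along its x, about 200 mm long
- spool: bystander: solder spool standing upright, 54 mm across, 40 mm high; origin at its underside
- jar: bystander: small jar with black cap, 56 mm across, 75 mm high; origin at its underside

How it is judged:
By the outcome, as a careful person would: the job done as asked, in the order asked, and still so for the second after the job is handed in, with the robot touching nothing.
It also fails if it takes over 69 s, if anything falls off the work surface, if the arm or the gripper's body presses on something with over 40 N, if the wrist force passes 120 N, or if a joint passes its speed limit or range.

### The arm

A 6-joint arm with a two-finger parallel gripper is mounted at the origin on the work surface. World frame = base frame: x ahead of the robot, y to its left, z up, the work surface at z = 0. Lengths are in m, angles in rad, forces in N, time in s.
With the tool pointing down it reaches from about 0.35 to 0.975 m from the base axis. Payload 4.9 kg.
Tool frame: the origin (TCP) lies midway between the tips of the shut fingers; the grasp point (between the pads) lies 19 mm behind it; z points along the fingers, y is the direction in which the jaws open and shut (so a half turn about z gives the same grasp; the last joint's range is limited). The gripper opens to 85 mm and grips with 20 to 120 N. Pads are 22 mm wide; open, the fingers measure 114 mm over their backs; the gripper's body (76 mm by 85 mm) begins 54 mm behind the grasp point. The pads swing forward as they close: fully open they stand 13 mm farther back than shut.
Start: joints at [1.175, 0.053, 1.613, -0, 1.476, -0.119], TCP at [0.171, 0.601, 0.231] pointing down, gripper open.
Joint ranges: [-3.01, 3.01], [-1.01, 2.22], [0.06, 2.58], [-1.02, 4.17], [0.09, 2.62], [-3.14, 3.14]. Speed limits (rad/s): [2.57, 2.57, 3.14, 3.14, 3.14, 3.14].

### API

Orientations are given as a unit quaternion [w, x, y, z].
In Python, from plant import state, grab_frame, camera_params, job_done, boxes_of gives the robot as it stands.
- The arm moves only by the tool step_arm, never from a script. Its argument "steps" is a list of rows, each a list of 4 numbers: the shift along the tool's x, y, z in mm, then the turn about the tool's z in degrees. A call has 1 to 8 rows; each row shifts and turns the pose as measured when the row begins, along the tool's axes as they then stand; what a row does not reach is not made up. A row lasts 1/10 s, in which the tool goes at most 50 mm and 8.59 degrees, less where a joint would pass 70% of its speed; a pose out of reach is approached as far as the arm can. A call is refused whole if a number of a shift passes 50 or a number of a turn 8.59, either way. A call with a gripper value outside its range is refused whole. "claw" is the opening in per cent of the stroke, from 0 (shut) to 100 (fully open), set as the call begins (left out, the last holds). The fingers move at their own pace and stop on an object; the grip force is fixed at half the most. Time passes only in rows, so rows that do not move let the fingers close. It gives the time, the measured TCP pose, the force and the opening at its end, in the units of the state.
- state(): the state, without advancing time (a new reading comes with each control period).
- grab_frame(name): name is "scene" or "top"; returns (picture, depth): 400x640x3 uint8, red, green, blue; 400x640 float32, m along the optical axis (not along the pixel's ray), 0 where there is no reading.
- camera_params(name): a dict with "mtx" (3x3 intrinsics, pixels), "k1" (the pictures are not rectified: a ray, as slopes to the right and down, at radius r is drawn at 1 + k1 r^2 times it, then the intrinsics apply), "extrinsics" (4x4, takes a point from camera to world coordinates). Camera axes: x right, y down, z forward; pixel columns grow to the right and rows downward; lengths in m; the calibration is good to about 2 mm. A picture is of the moment at which its call begins. camera_params takes no time and is no camera call.
- job_done(): hands the job in, once; it reports no verdict.
Trained networks look in the newest picture that a camera, given by its name, has taken for a name from the list of things; names that differ only in an ending like _2 or _b are one class to them, and where a whole thing is asked for, a point or a joint stands for the part that bears it (a point fixed in the world has none). Each returns a list of dicts, best first, with "p" (0 to 1); they miss things now and then, are a little off and sometimes report something else, mostly with a low value. They report only what shows in the picture. A call takes as long as a camera call.
- boxes_of(camera, label): "box" ([left, top, width, height] in pixels, round what is visible of it).
The state is a dict: "time": time; "joint_pos": joint angles; "joint_vel": joint speeds; "joint_efforts": joint torques, N m; "tool_pos": TCP position; "tool_rot": TCP orientation; "contact_force": force on the tool from outside, world axes, zero at the start; "ft_torque": the same for the moment, N m; "gripper_width": opening from 0.0 (shut) to 1.0 (fully open).
Only numpy, scipy, OpenCV 4.12 (cv2) and the standard library are available. Lean on these libraries where they do the work, as an engineer would, in place of code of your own. Each camera call takes 0.05 s, during which the arm holds its last target. There are 200 camera calls.

## Working session

There is one attempt and no reset: what is moved stays moved. The work goes in short steps, Python scripts to look and compute and a tool call to move; the robot and the scene stay as the last step left them, time stands still between calls to the robot, and variables do not carry over. Pictures are saved under pics/ and viewed, about 8 in all and at most 12, crops included, and the job is handed in when it is done.

Besides the shell and the picture viewer there is one more tool, called after "Emit:" as name(argument=value, ...) on one line, values as JSON. step_arm: Moves the arm, as the interface text tells. Its arguments: {"type":"object","properties":{"steps":{"type":"array"},"claw":{"type":"number"}},"required":["steps"]}

```bash
mkdir -p pics
cat > h.py <<'E'
import numpy as np, cv2
from plant import state, grab_frame, camera_params, job_done, boxes_of
def px2w(cam,u,v,depth=None,z=None):
    c=camera_params(cam);K=np.array(c["mtx"]);E=np.array(c["extrinsics"]);k1=c["k1"]
    d=np.array([(u-K[0,2])/K[0,0],(v-K[1,2])/K[1,1]]);s=d.copy()
    for _ in range(20): s=d/(1+k1*(s@s))
    r=E[:3,:3]@np.array([s[0],s[1],1]);o=E[:3,3]
    t=depth if z is None else (z-o[2])/r[2]
    return o+t*r
def w2px(cam,p):
    c=camera_params(cam);K=np.array(c["mtx"]);E=np.array(c["extrinsics"])
    q=E[:3,:3].T@(np.array(p)-E[:3,3]);s=q[:2]/q[2];s=s*(1+c["k1"]*(s@s))
    return s[0]*K[0,0]+K[0,2],s[1]*K[1,1]+K[1,2]
def save(name,im,scale=1):
    cv2.imwrite("pics/"+name,cv2.resize(im[:,:,::-1],None,fx=scale,fy=scale,interpolation=cv2.INTER_CUBIC))
E
python3 - <<'E'
from h import *
np.set_printoptions(precision=4,suppress=True)
s=state();print(s)
for c in("top","scene"):
    im,d=grab_frame(c);save(c+"0.png",im)
    np.save(c+"d.npy",d);print(camera_params(c))
    for n in("case","hatch","release_top","t_bar","jar","meter"):
        b=boxes_of(c,n)[:2];print(c,n,[(np.round(x["box"]),round(x["p"],2)) for x in b])
        if b:
            l,t,w,h=b[0]["box"];print(px2w(c,l+w/2,t+h/2,z=.148))
E
```

```text
{'time': 0.0, 'joint_pos': array([ 1.175 ,  0.0534,  1.6143,  0.    ,  1.476 , -0.119 ]), 'joint_vel': array([ 0.0002,  0.0024, -0.003 , -0.0001, -0.0054,  0.0009]), 'joint_efforts': array([  0.0002, -39.3683, -37.0178,  -0.0001,   0.0071,  -0.    ]), 'tool_pos': array([0.1705, 0.6006, 0.23  ]), 'tool_rot': array([-0.0003,  0.138 ,  0.9904, -0.001 ]), 'contact_force': array([-0.2243,  0.8026,  0.2295]), 'ft_torque': array([-0.0252,  0.0198, -0.0025]), 'gripper_width': 0.9990773140377942}
{'mtx': array([[420.0939,   0.    , 325.3915],
       [  0.    , 420.0939, 198.7973],
       [  0.    ,   0.    ,   1.    ]]), 'k1': -0.11081100625827944, 'extrinsics': array([[-0.0061, -0.9987,  0.0501,  0.5006],
       [-1.    ,  0.0058, -0.0073,  0.0063],
       [ 0.007 , -0.0502, -0.9987,  1.2889],
       [ 0.    ,  0.    ,  0.    ,  1.    ]])}
top case [(array([244., 121., 170., 132.]), 0.88), (array([312., 147.,  85.,  99.]), 0.65)]
[ 0.59   -0.0127  0.148 ]
top hatch [(array([312., 143.,  85., 104.]), 0.88)]
[ 0.5671 -0.0827  0.148 ]
top release_top []
top t_bar [(array([334., 190.,  24.,   8.
[... 334 characters left out ...]
417.52  , 194.7328],
       [  0.    ,   0.    ,   1.    ]]), 'k1': -0.07448770393932518, 'extrinsics': array([[ 0.1926,  0.6635, -0.7229,  1.4649],
       [ 0.9812, -0.1185,  0.1526, -0.1755],
       [ 0.0155, -0.7387, -0.6739,  0.9658],
       [ 0.    ,  0.    ,  0.    ,  1.    ]])}
scene case [(array([227., 164., 155., 105.]), 0.64)]
[ 0.6707 -0.0373  0.148 ]
scene hatch [(array([244., 168.,  74.,  58.]), 0.93)]
[ 0.5805 -0.0898  0.148 ]
scene release_top []
scene t_bar [(array([138., 212.,  22.,  28.]), 0.33)]
[ 0.6316 -0.4566  0.148 ]
scene jar [(array([139., 215.,  21.,  23.]), 0.92)]
[ 0.6333 -0.4555  0.148 ]
scene meter [(array([431., 193.,  61.,  38.]), 0.91)]
[0.7304 0.4029 0.148 ]
```

Run:
```python
import cv2
im=cv2.imread("pics/top0.png")
cv2.imwrite("pics/topc.png",cv2.resize(im[100:280,220:420],None,fx=4,fy=3.3333*1.2/1.2*1.2,interpolation=cv2.INTER_CUBIC) if 0 else cv2.resize(im[115:265,230:430],None,fx=4,fy=4,interpolation=cv2.INTER_CUBIC))
```

```text
(no output)
```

View pics/topc.png

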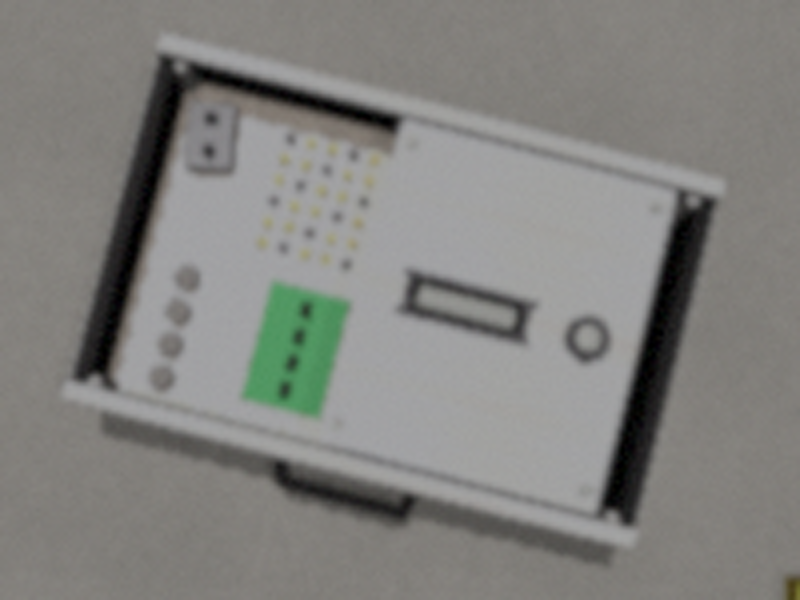

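View pics/scene0.png

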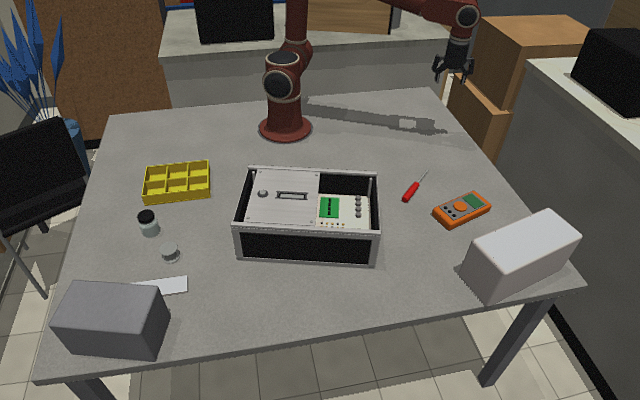

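The crop shows the case. The T-bar is at crop (467,304), i.e. px (346.8,191), and the button at crop (587,339), i.e. px (376.8,199.8). The hatch slides left, towards world +y.

Run:
```python
from h import *
np.set_printoptions(precision=4,suppress=True)
f=lambda a,b,z:px2w("top",230+(a+.5)/4-.5,115+(b+.5)/4-.5,z=z)
bar=f(467,304,.148);but=f(587,339,.156);print(bar,but,np.linalg.norm((bar-but)[:2]))
c=[f(*p,.15) for p in((160,40),(722,185),(635,545),(65,385))];cen=sum(c)/4
print(c,cen)
y=(c[0]+c[3]-c[1]-c[2])[:2];print("yaw",np.arctan2(-y[0],y[1]))
d=(bar-but)[:2];print("yaw btn",np.arctan2(-d[0],d[1]))
a=(c[1]-c[2])[:2];print(np.arctan2(a[1],a[0]), [np.linalg.norm(c[i]-c[i-1]) for i in range(4)])
s=px2w("scene",262,193,z=.156);print("scene btn",s, px2w("scene",291,195,z=.148))
D=np.load("topd.npy");print(px2w("top",346,178,depth=D[178,346]),px2w("top",377,200,depth=D[200,377]))
```

```text
[ 0.5798 -0.0593  0.148 ] [ 0.5551 -0.1399  0.156 ] 0.08434693628910309
[array([0.763 , 0.1502, 0.15  ]), array([ 0.6607, -0.2353,  0.15  ]), array([ 0.4154, -0.1719,  0.15  ]), array([0.5262, 0.2144, 0.15  ])] [ 0.5913 -0.0106  0.15  ]
yaw -0.269374345673786
yaw btn -0.2974585839000705
-0.252778390744941 [np.float64(0.24537708247215337), np.float64(0.39884052466985853), np.float64(0.2533618420347409), np.float64(0.40185446013958814)]
scene btn [ 0.5618 -0.1422  0.156 ] [ 0.5763 -0.06    0.148 ]
[ 0.6143 -0.0585  0.149 ] [ 0.5534 -0.1415  0.1564]
```

Emit:
step_arm(steps=[[-32,-34,0,0],[-32,-34,0,0],[-32,-34,0,0],[-32,-34,0,0],[-32,-34,0,0],[-32,-34,0,0],[-32,-34,0,0],[-32,-34,0,0]], claw=0)

```text
time: 1.5
tool_pos: [0.3465, 0.2631, 0.2311]
tool_rot: [0.001, 0.132, 0.991, 0.001]
contact_force: [1.2, -0.6, -0.0]
gripper_width: -0.002
```

Emit:
step_arm(steps=[[-32,-34,0,0],[-32,-34,0,0],[-32,-34,0,0],[-32,-34,0,0],[-32,-34,0,0],[-32,-34,0,0],[-32,-34,0,0],[0,0,0,0]])

```text
time: 2.3
tool_pos: [0.5062, -0.043, 0.2346]
tool_rot: [0.007, 0.135, 0.991, 0.002]
contact_force: [-0.1, -0.0, 0.6]
gripper_width: -0.003
```

Emit:
step_arm(steps=[[0,0,0,8.5],[0,0,0,8.5],[0,0,0,8.5],[0,0,0,8.5],[0,0,0,8.5],[0,0,0,8.5],[0,0,0,8.5],[0,0,0,8.5]])

```text
time: 3.1
tool_pos: [0.5053, -0.0419, 0.2349]
tool_rot: [0.003, 0.671, 0.741, 0.006]
contact_force: [0.2, 0.3, -0.7]
gripper_width: 0.001
```

```bash
cat >> h.py <<'E'
def tool():
    from scipy.spatial.transform import Rotation as R
    s=state();q=s["tool_rot"];return s,R.from_quat(np.r_[q[1:],q[0]]).as_matrix()
def goto(p,yaw=None):
    "needed shift in mm in the tool axes, turn in deg (for tool y angle = yaw)"
    s,M=tool();a=np.arctan2(M[1,1],M[0,1])
    print("t",round(s["time"],2),"pos",np.round(s["tool_pos"],4),"yaw_y",round(a,4),"F",np.round(s["contact_force"],2),"tau",np.round(s["ft_torque"],3),"q6",round(s["joint_pos"][5],2),"g",round(s["gripper_width"],3),"tilt",np.round(M[:2,2],4))
    print("shift",np.round(M.T@(np.array(p)-s["tool_pos"])*1e3,1),"turn",None if yaw is None else round(np.degrees(a-yaw),2))
E
python3 -c "
from h import *
goto([.556,-.1405,.20],-.27)"
```

```text
t 3.1 pos [ 0.5053 -0.0419  0.2349] yaw_y 0.0994 F [ 0.24  0.27 -0.68] tau [-0.001  0.003  0.015] q6 -0.33 g 0.001 tilt [0.013  0.0043]
shift [-103.2   40.2   35.1] turn 21.17
```

Emit:
step_arm(steps=[[-35,14,0,0],[-35,14,0,0],[-34,14,0,0],[0,0,0,8],[0,0,0,8],[0,0,0,6],[0,0,0,0]])

```text
time: 3.8
tool_pos: [0.5589, -0.1408, 0.2358]
tool_rot: [0.002, 0.804, 0.595, 0.008]
contact_force: [-0.4, 0.0, -0.7]
gripper_width: -0.0
```

Run:
```python
from h import *
goto([.556,-.1405,.20],-.27)
im,d=grab_frame("scene");save("s1.png",im[140:290,200:400],4)
print(w2px("scene",[.556,-.1405,.156]))
```

```text
t 3.8 pos [ 0.5589 -0.1408  0.2358] yaw_y -0.2968 F [-0.38  0.   -0.68] tau [ 0.02  -0.024 -0.017] q6 -0.09 g -0.0 tilt [0.0144 0.006 ]
shift [-0.9 -3.3 35.8] turn -1.53
(np.float64(262.4016712092617), np.float64(191.61302529626988))
```

View pics/s1.png

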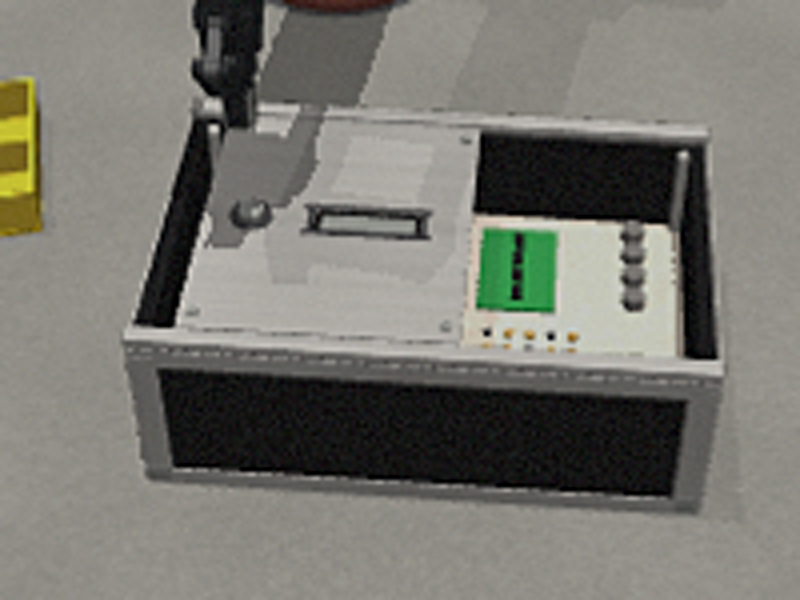

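The button is at crop (251,212), i.e. px (262.6,192.9), against a predicted (262.4,191.6). They agree within about 2-3 mm. I'll descend now.

Emit:
step_arm(steps=[[0,-2,20,0],[0,0,20,0],[0,0,20,0],[0,0,12,0],[0,0,0,0]])

```text
time: 4.35
tool_pos: [0.5588, -0.1379, 0.1637]
tool_rot: [0.004, 0.799, 0.601, 0.009]
contact_force: [0.2, 0.1, 0.9]
gripper_width: -0.002
```

```bash
python3 -c "
from h import *
goto([.557,-.1405,.156],-.27)"
```

```text
t 4.35 pos [ 0.5588 -0.1379  0.1637] yaw_y -0.2817 F [0.2  0.09 0.92] tau [-0.011 -0.02  -0.014] q6 -0.1 g -0.002 tilt [0.0183 0.0049]
shift [-3.  -1.2  7.6] turn -0.67
```

Emit:
step_arm(steps=[[-3,-1,3,0],[0,0,3,0],[0,0,2,0],[0,0,0,0]])

```text
time: 4.75
tool_pos: [0.5585, -0.141, 0.1581]
tool_rot: [0.005, 0.799, 0.602, 0.01]
contact_force: [-0.2, -1.0, 0.3]
gripper_width: 0.005
```

Emit:
step_arm(steps=[[0,0,1,0],[0,0,1,0]])

```text
time: 4.95
tool_pos: [0.5592, -0.1413, 0.1572]
tool_rot: [0.006, 0.799, 0.602, 0.01]
contact_force: [-0.1, -0.0, 0.5]
gripper_width: 0.001
```

Emit:
step_arm(steps=[[0,0,1,0],[0,0,1,0]])

```text
time: 5.15
tool_pos: [0.5595, -0.1414, 0.1556]
tool_rot: [0.007, 0.799, 0.602, 0.011]
contact_force: [-1.4, 0.1, 1.7]
gripper_width: 0.0
```

Emit:
step_arm(steps=[[0,-1,1.5,0],[0,-1,1,0]])

```text
time: 5.35
tool_pos: [0.5593, -0.1414, 0.1548]
tool_rot: [0.009, 0.799, 0.602, 0.012]
contact_force: [1.6, 0.3, 3.9]
gripper_width: -0.002
```

Emit:
step_arm(steps=[[0,0,1.5,0],[0,0,1,0]])

```text
time: 5.55
tool_pos: [0.5595, -0.1414, 0.1535]
tool_rot: [0.009, 0.799, 0.602, 0.012]
contact_force: [-0.8, 0.0, 4.6]
gripper_width: 0.002
```

```bash
python3 -c "
from h import *
goto([.557,-.1405,.151],-.27)"
```

```text
t 5.55 pos [ 0.5595 -0.1414  0.1535] yaw_y -0.2793 F [-0.84  0.01  4.57] tau [ 0.081  0.264 -0.012] q6 -0.11 g 0.002 tilt [0.0299 0.0005]
shift [ 0.2 -2.7  2.4] turn -0.54
```

Emit:
step_arm(steps=[[0,0,1.5,0],[0,0,1,0]])

```text
time: 5.75
tool_pos: [0.5594, -0.1414, 0.1517]
tool_rot: [0.009, 0.799, 0.602, 0.012]
contact_force: [-1.2, 0.9, 5.9]
gripper_width: 0.006
```

Emit:
step_arm(steps=[[0,0,1.5,0],[0,0,0.5,0]])

```text
time: 5.95
tool_pos: [0.5594, -0.1414, 0.1504]
tool_rot: [0.009, 0.799, 0.602, 0.012]
contact_force: [-0.7, 1.2, 5.3]
gripper_width: -0.0
```

Run:
```python
from h import *
goto([.557,-.1405,.151],-.27)
im,d=grab_frame("scene");save("s2.png",im[140:290,200:400],3)
for c in ["scene"]: print(px2w(c,292,195,depth=d[195,292]),px2w(c,291,191,depth=d[191,291]),px2w(c,290,188,depth=d[188,290]))
```

```text
t 5.95 pos [ 0.5594 -0.1414  0.1504] yaw_y -0.2792 F [-0.75  1.17  5.32] tau [0.036 0.241 0.038] q6 -0.11 g -0.0 tilt [0.0293 0.0004]
shift [ 0.2 -2.6 -0.7] turn -0.53
[ 0.58434159 -0.05817765  0.15497168] [ 0.58546883 -0.06085248  0.1718387 ] [ 0.57328373 -0.06187485  0.17279438]
```

View pics/s2.png

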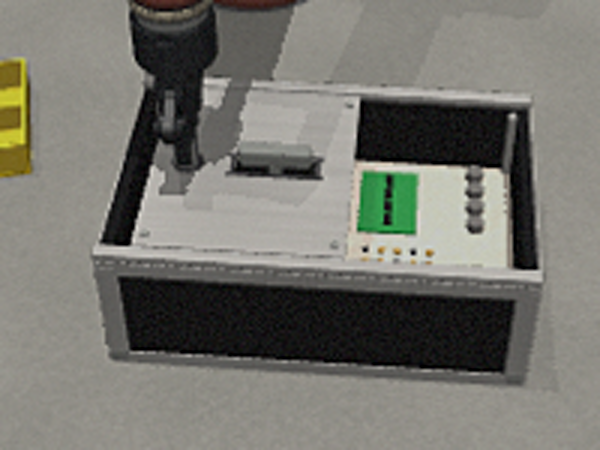

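The handle has popped up, with its top at z≈0.173 and visible at crop (278,158). I'll back off straight up.

Emit:
step_arm(steps=[[0,0,-10,0],[0,0,-20,0],[0,0,-25,0],[0,0,-25,0],[0,0,0,0]], claw=0)

```text
time: 6.5
tool_pos: [0.5547, -0.1407, 0.2298]
tool_rot: [0.005, 0.799, 0.602, 0.01]
contact_force: [0.3, -0.5, 0.4]
gripper_width: -0.001
```

```bash
cat > m.py <<'E'
from h import *
def bar(c,ctr,r=.06,zlo=.165,zhi=.182):
    im,d=grab_frame(c);P=[]
    u0,v0=map(int,w2px(c,[*ctr,.17]))
    for v in range(v0-35,v0+35):
        for u in range(u0-40,u0+40):
            if d[v,u]>0:
                p=px2w(c,u,v,depth=d[v,u])
                if zlo<p[2]<zhi and np.hypot(*(p[:2]-ctr))<r: P.append(p)
    P=np.array(P)
    if len(P)<5: print(c,"few",len(P));return im
    (cx,cy),(w,h),a=cv2.minAreaRect((P[:,:2]*1000).astype(np.float32))
    _,_,V=np.linalg.svd(P[:,:2]-P[:,:2].mean(0))
    print(c,len(P),"mean",P.mean(0).round(4),"rect",round(cx),round(cy),round(w),round(h),"long axis",round(np.arctan2(V[0,1],V[0,0])%np.pi,3))
    return im
E
python3 - <<'E'
from m import *
goto([.579,-.0595,.20],-.27)
for c in("top","scene"): im=bar(c,np.array([.579,-.0595]))
E
```

```text
t 6.5 pos [ 0.5547 -0.1407  0.2298] yaw_y -0.2793 F [ 0.33 -0.53  0.35] tau [-0.035  0.018  0.045] q6 -0.11 g -0.001 tilt [0.0219 0.003 ]
shift [84.5  0.3 30.5] turn -0.53Traceback (most recent call last):
  File "<stdin>", line 3, in <module>
  File "m.py", line 8, in bar
    p=px2w(c,u,v,depth=d[v,u])
  File "h.py", line 4, in px2w
    c=camera_params(cam);K=np.array(c["mtx"]);E=np.array(c["extrinsics"]);k1=c["k1"]
ValueError: time passes only in moves, steps and waits
```

```bash
sed -i 's/^def px2w/import functools\ncamera_params=functools.lru_cache(None)(camera_params)\ndef px2w/' h.py
python3 - <<'E'
from m import *
for c in("top","scene"): im=bar(c,np.array([.579,-.0595]))
E
```

```text
top 158 mean [ 0.5782 -0.0588  0.172 ] rect 579 -59 69 16 long axis 1.306
scene 130 mean [ 0.5812 -0.0584  0.1715] rect 579 -58 68 19 long axis 1.31
```

Emit:
step_arm(steps=[[28,0,0,0],[28,0,0,0],[28,0,10,-0.8],[0,0,10,0],[0,0,0,0]], claw=55)

```text
time: 7.15
tool_pos: [0.5717, -0.0561, 0.1938]
tool_rot: [-0.004, 0.795, 0.607, 0.002]
contact_force: [0.7, -0.1, 0.1]
gripper_width: 0.548
```

```bash
python3 -c "
from h import *
goto([.579,-.059,.155],-.265)"
```

```text
t 7.15 pos [ 0.5717 -0.0561  0.1938] yaw_y -0.2671 F [ 0.67 -0.14  0.1 ] tau [-0.008  0.02   0.02 ] q6 0.03 g 0.548 tilt [-0.0013  0.0095]
shift [-1.2  8.  38.8] turn -0.12
```

Emit:
step_arm(steps=[[-1,8,0,0],[0,0,12,0],[0,0,12,0],[0,0,10,0],[0,0,0,0]])

```text
time: 7.65
tool_pos: [0.578, -0.062, 0.1546]
tool_rot: [-0.005, 0.796, 0.605, 0.001]
contact_force: [0.0, -0.3, -0.2]
gripper_width: 0.548
```

```bash
python3 -c "
from h import *
goto([.579,-.059,.155],-.265)"
```

```text
t 7.65 pos [ 0.578  -0.062   0.1546] yaw_y -0.2712 F [ 0.01 -0.33 -0.19] tau [-0.021 -0.014 -0.007] q6 0.03 g 0.548 tilt [-0.0054  0.0096]
shift [ 3.1  0.1 -0.4] turn -0.35
```

Emit:
step_arm(steps=[[3,0,0,0],[0,0,0,0]])

```text
time: 7.85
tool_pos: [0.5786, -0.0593, 0.1542]
tool_rot: [-0.006, 0.796, 0.605, 0.001]
contact_force: [-0.1, -0.5, -0.2]
gripper_width: 0.551
```

Emit:
step_arm(steps=[[0,0,0,0],[0,0,0,0],[0,0,0,0],[0,0,0,0],[0,0,0,0],[0,0,0,0]], claw=0)

```text
time: 8.45
tool_pos: [0.5777, -0.0588, 0.1556]
tool_rot: [-0.006, 0.796, 0.605, -0.0]
contact_force: [-1.2, 0.0, -0.6]
gripper_width: 0.171
```

```bash
python3 -c "
from h import *
goto([.579,-.059,.155],-.265)"
```

```text
t 8.45 pos [ 0.5777 -0.0588  0.1556] yaw_y -0.2702 F [-1.23  0.01 -0.6 ] tau [0.003 0.019 0.058] q6 0.04 g 0.171 tilt [-0.0078  0.0094]
shift [0.1 1.3 0.6] turn -0.3
```

Emit:
step_arm(steps=[[0,0,0,4],[0,0,0,4],[0,0,0,4],[0,0,0,4]])

```text
time: 8.85
tool_pos: [0.5774, -0.0586, 0.1556]
tool_rot: [-0.006, 0.875, 0.485, -0.002]
contact_force: [-1.2, 0.3, 0.0]
gripper_width: 0.172
```

```bash
python3 -c "
from h import *
goto([.579,-.059,.155],-.265)"
```

```text
t 8.85 pos [ 0.5774 -0.0586  0.1556] yaw_y -0.5589 F [-1.24  0.26  0.02] tau [-0.064 -0.052  0.167] q6 0.32 g 0.172 tilt [-0.0089  0.0096]
shift [0.6 1.6 0.6] turn -16.84
```

Emit:
step_arm(steps=[[0,0,0,4],[0,0,0,4],[0,0,0,4],[0,0,0,4],[0,0,0,4],[0,0,0,4],[0,0,0,4]])

```text
time: 9.55
tool_pos: [0.5769, -0.0582, 0.1556]
tool_rot: [-0.006, 0.968, 0.249, -0.004]
contact_force: [-0.5, -0.3, -0.5]
gripper_width: 0.171
```

```bash
python3 -c "
from h import *
goto([.579,-.059,.155],-.265)"
```

```text
t 9.55 pos [ 0.5769 -0.0582  0.1556] yaw_y -1.0665 F [-0.49 -0.29 -0.52] tau [-0.013 -0.055  0.139] q6 0.83 g 0.171 tilt [-0.01    0.0101]
shift [1.4 1.7 0.6] turn -45.92
```

Emit:
step_arm(steps=[[0,0,0,3.5],[0,0,0,3.5],[0,0,0,0]])

```text
time: 9.85
tool_pos: [0.5768, -0.0581, 0.1556]
tool_rot: [-0.006, 0.982, 0.187, -0.004]
contact_force: [-0.6, 0.2, -1.1]
gripper_width: 0.168
```

```bash
cat > t.py <<'E'
from h import *
s,M=tool();print("turned",round(-.270-np.arctan2(M[1,1],M[0,1]),3),"tau",s["ft_torque"].round(3),"F",s["contact_force"].round(1))
E
python3 t.py
```

```text
turned 0.924 tau [-0.129 -0.196 -0.141] F [-0.6  0.2 -1.1]
```

Emit:
step_arm(steps=[[0,0,0,2],[0,0,0,0]])

```text
time: 10.05
tool_pos: [0.5768, -0.058, 0.1556]
tool_rot: [-0.006, 0.985, 0.171, -0.004]
contact_force: [-1.8, -0.1, -1.8]
gripper_width: 0.17
```

```bash
python3 t.py
```

```text
turned 0.957 tau [-0.064 -0.116 -0.025] F [-1.8 -0.1 -1.8]
```

Emit:
step_arm(steps=[[0,0,0,2],[0,0,0,0]])

```text
time: 10.25
tool_pos: [0.5769, -0.058, 0.1556]
tool_rot: [-0.006, 0.988, 0.155, -0.004]
contact_force: [-1.3, 0.2, -0.3]
gripper_width: 0.17
```

```bash
python3 t.py
```

```text
turned 0.989 tau [-0.124 -0.165  0.05 ] F [-1.3  0.2 -0.3]
```

Emit:
step_arm(steps=[[0,0,0,2]])

```text
time: 10.35
tool_pos: [0.5769, -0.058, 0.1556]
tool_rot: [-0.006, 0.99, 0.139, -0.004]
contact_force: [-1.6, 0.7, -0.4]
gripper_width: 0.171
```

```bash
python3 t.py
```

```text
turned 1.023 tau [-0.024 -0.222  0.285] F [-1.6  0.7 -0.4]
```

Emit:
step_arm(steps=[[0,0,0,2]])

```text
time: 10.45
tool_pos: [0.5769, -0.0579, 0.1556]
tool_rot: [-0.006, 0.993, 0.122, -0.004]
contact_force: [-2.2, 0.6, -1.1]
gripper_width: 0.169
```

```bash
python3 t.py
```

```text
turned 1.056 tau [-0.034 -0.211  0.383] F [-2.2  0.6 -1.1]
```

Emit:
step_arm(steps=[[0,0,0,2]])

```text
time: 10.55
tool_pos: [0.577, -0.0578, 0.1557]
tool_rot: [-0.005, 0.994, 0.105, -0.004]
contact_force: [-2.2, -0.1, -1.5]
gripper_width: 0.174
```

```bash
python3 t.py
```

```text
turned 1.09 tau [-0.064 -0.249  0.472] F [-2.2 -0.1 -1.5]
```

Beyond about 1.0 rad the torque rises steadily, reaching 0.47 N m at 1.09 rad, so this is the stop. I'll ease off a touch and then work out the slide direction.

Emit:
step_arm(steps=[[0,0,0,-1.5],[0,0,0,0]])

```text
time: 10.75
tool_pos: [0.577, -0.0579, 0.1556]
tool_rot: [-0.005, 0.993, 0.121, -0.004]
contact_force: [-1.8, 0.4, -0.4]
gripper_width: 0.167
```

```bash
python3 t.py; python3 -c "
from h import *
p=state()['tool_pos'];a=-.268
goto(p+.1*np.array([-np.sin(a),np.cos(a),0]))"
```

```text
turned 1.058 tau [-0.04  -0.258  0.151] F [-1.8  0.4 -0.4]
t 10.75 pos [ 0.577  -0.0579  0.1556] yaw_y -1.3279 F [-1.81  0.36 -0.42] tau [-0.04  -0.258  0.151] q6 1.09 g 0.167 tilt [-0.0093  0.0099]
shift [ 48.9 -87.2   0.7] turn None
```

Emit:
step_arm(steps=[[2,-3.5,0,0],[4,-7,0,0],[4,-7,0,0],[4,-7,0,0]])

```text
time: 11.15
tool_pos: [0.5832, -0.0345, 0.1556]
tool_rot: [-0.001, 0.993, 0.122, -0.007]
contact_force: [-4.9, -3.4, -0.8]
gripper_width: 0.169
```

```bash
cat > sl.py <<'E'
from h import *
p0=np.array([.577,-.0579,.1556]);a=-.268;u=np.array([-np.sin(a),np.cos(a),0]);n=np.array([np.cos(a),np.sin(a),0])
p=state()['tool_pos'];print("slid",(p-p0)@u,"side",(p-p0)@n)
goto(p0+.1*u)
E
python3 t.py; python3 sl.py
```

```text
turned 1.057 tau [-0.448 -0.038  0.164] F [-4.9 -3.4 -0.8]
slid 0.024164789097592218 side -0.0002036180013082617
t 11.15 pos [ 0.5832 -0.0345  0.1556] yaw_y -1.3266 F [-4.89 -3.43 -0.77] tau [-0.448 -0.038  0.164] q6 1.14 g 0.169 tilt [-0.0138  0.0012]
shift [ 37.3 -66.   -0.2] turn None
```

Emit:
step_arm(steps=[[4.2,-7,0,0],[4.2,-7,0,0],[4.2,-7,0,0],[4.2,-7,0,0],[4,-7,0,0],[4,-7,0,0]])

```text
time: 11.75
tool_pos: [0.5948, 0.0089, 0.1556]
tool_rot: [0.003, 0.992, 0.123, -0.012]
contact_force: [-5.4, -4.2, 0.1]
gripper_width: 0.171
```

```bash
python3 t.py; python3 sl.py
```

```text
turned 1.053 tau [-0.376 -0.035  0.102] F [-5.4 -4.2  0.1]
slid 0.06916433870266134 side -0.0004917192701819201
t 11.75 pos [0.5948 0.0089 0.1556] yaw_y -1.3231 F [-5.41 -4.21  0.09] tau [-0.376 -0.035  0.102] q6 1.22 g 0.171 tilt [-0.0221 -0.0093]
shift [ 15.6 -26.6  -0.4] turn None
```

Emit:
step_arm(steps=[[4.2,-7,0,0],[4.2,-7,0,0],[3,-5,0,0],[2,-3.5,0,0]])

```text
time: 12.15
tool_pos: [0.6012, 0.0327, 0.1556]
tool_rot: [0.006, 0.992, 0.125, -0.014]
contact_force: [-2.8, -3.8, -0.8]
gripper_width: 0.17
```

```bash
python3 t.py; python3 sl.py
```

```text
turned 1.051 tau [-0.288  0.022  0.103] F [-2.8 -3.8 -0.8]
slid 0.09377394304475258 side -0.0006824199938401977
t 12.15 pos [0.6012 0.0327 0.1556] yaw_y -1.3209 F [-2.81 -3.8  -0.76] tau [-0.288  0.022  0.103] q6 1.26 g 0.17 tilt [-0.0269 -0.0146]
shift [ 3.7 -5.1 -0.1] turn None
```

Emit:
step_arm(steps=[[2,-3.5,0,0],[2,-3.5,0,0]])

```text
time: 12.35
tool_pos: [0.6027, 0.0387, 0.1556]
tool_rot: [0.008, 0.992, 0.125, -0.016]
contact_force: [-7.7, -13.9, 1.5]
gripper_width: 0.168
```

Emit:
step_arm(steps=[[1.5,-2.6,0,0],[1.5,-2.6,0,0]])

```text
time: 12.55
tool_pos: [0.6027, 0.0385, 0.1556]
tool_rot: [0.014, 0.992, 0.125, -0.02]
contact_force: [-6.7, -12.9, -0.1]
gripper_width: 0.173
```

```bash
python3 t.py; python3 sl.py
```

```text
turned 1.05 tau [-1.399  0.593  0.123] F [ -6.7 -12.9  -0.1]
slid 0.09975186845870658 side -0.0007669082856206245
t 12.55 pos [0.6027 0.0385 0.1556] yaw_y -1.3205 F [ -6.68 -12.93  -0.12] tau [-1.399  0.593  0.123] q6 1.28 g 0.173 tilt [-0.0355 -0.033 ]
shift [ 0.8  0.2 -0. ] turn None
```

The hatch is at the end stop: slid 0.0998 m, with the force rising to about 14 N. I'll let go.

Emit:
step_arm(steps=[[0,0,0,0],[0,0,0,0],[0,0,0,0],[0,0,0,0],[0,0,0,0]], claw=55)

```text
time: 13.05
tool_pos: [0.6041, 0.0396, 0.1567]
tool_rot: [0.013, 0.992, 0.125, -0.018]
contact_force: [0.5, 0.0, 0.2]
gripper_width: 0.556
```

Emit:
step_arm(steps=[[0,0,-8,0],[0,0,-15,0],[0,0,-25,0],[0,0,-25,0],[0,0,-25,0],[0,0,-25,0],[0,0,-25,0]])

```text
time: 13.75
tool_pos: [0.6076, 0.0452, 0.3124]
tool_rot: [0.012, 0.992, 0.125, -0.019]
contact_force: [-0.0, 0.1, 0.1]
gripper_width: 0.548
```

```bash
python3 sl.py
python3 - <<'E'
from m import *
for c in("top","scene"): im=bar(c,np.array([.6045,.038]),.05)
save("s3.png",im[60:290,130:510],2)
E
```

```text
slid 0.10754068569202219 side 0.002249811251483203
t 13.75 pos [0.6076 0.0452 0.3124] yaw_y -1.3193 F [-0.01  0.13  0.15] tau [ 0.064 -0.081 -0.027] q6 1.28 g 0.548 tilt [-0.0353 -0.0293]
shift [  0.8   2.4 157. ] turn None
top 79 mean [0.5883 0.0328 0.1721] rect 589 33 36 16 long axis 0.255
scene 111 mean [0.6079 0.0368 0.1722] rect 606 37 69 17 long axis 0.288
```

View pics/s3.png

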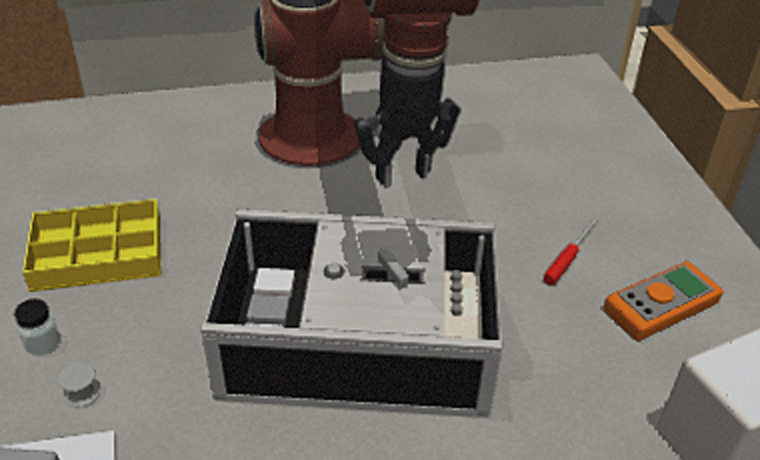

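The picture shows the hatch slid to the circuit-panel end, the handle up and turned at (393,267), the gripper clear, and the bystanders in place.

```bash
python3 -c "
from plant import job_done
print(job_done())"
```

```text
the job is handed in; nothing more can be done
None
```

The hatch is open and the job is handed in. It took about 14 s of the 69 s allowed; `job_done` gives no verdict.

- **Release button:** I pressed it with shut fingers, at about 6 N at most in the readings. The handle popped up, with its top measured at z ≈ 0.172 m.
- **Turning the handle:** I gripped the bar and turned it clockwise. Above about 1.0 rad the torque climbed steadily, which I took as the stop. I stopped at 1.09 rad with about 0.47 N m on the wrist, drag included, and eased back to 1.06 rad.
- **Sliding the hatch:** I slid it until the end stop pushed back with about 15 N. The tool had moved 99.8 mm along the case by then.
- **Letting go:** I opened the gripper and backed straight up, and the contact force read about zero.

**Last checks:** The scene camera showed the hatch open, the handle still up (top at z ≈ 0.172 m) and turned about 1.02 rad. The button had sprung back. The meter, driver, jar and spool looked to be where they were. The module is hidden under the open hatch in that view, so I could not check it.

**Disagreements:**
- The final top-camera measurement saw only half the bar (36 of 70 mm) because the arm was in the way, so its bar centre is off. Its angle agrees with the scene camera to about 0.03 rad.
- The tool picked up a small tilt of about 0.045 rad while pushing against the end stop, with no visible effect.

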